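Press a bush flush with one turn of the bench press hand wheel

ROBOT

A 6-joint arm with a two-finger parallel gripper is mounted at the origin on the work surface. World frame = base frame: x ahead of the robot, y to its left, z up, the work surface at z = 0. Lengths are in mm, angles in rad, forces in N, time in s.
With the tool pointing down it reaches from about 200 to 875 mm from the base axis. Payload 3.4 kg.
Tool frame: the origin (TCP) lies between the finger pads; the fingertips stand 17 mm ahead of it and the grasp point (between the pads) lies 2 mm behind it; x points along the fingers, z is the direction in which the jaws open and shut, and the axes are right-handed (so a half turn about x gives the same grasp; the last joint's range is limited). The gripper opens to 94 mm and grips with 3 to 60 N. Pads are 16 mm wide; open, the fingers measure 119 mm over their backs; the gripper's body (75 mm by 177 mm) begins 78 mm behind the grasp point.
Start: joints at [-1.373, 0.276, 1.505, -0, 1.361, -0.121], TCP at [180.22, -546.063, 222.493] pointing down, gripper open.
Joint ranges: [-2.89, 2.89], [-0.75, 2.08], [0.22, 2.7], [-1.18, 4.32], [0.11, 2.71], [-2.7, 2.7]. Speed limits (rad/s): [2.57, 2.57, 3.14, 3.14, 3.14, 3.14].

INTERFACE

Orientations are given as a unit quaternion [x, y, z, w].
In Python, from rig import manip gives the robot as it stands.
- The arm moves only by the tool carry_out, never from a script. Its argument "motion" is a list of rows, each an object with "hand": the closure, from -1 (fully open) to 1 (shut), so that 0 is half open; "linear": the shift along the world's x, y, z in m, a list of three; "dr": the turn, a rotation vector about the world's x, y, z in rad, a list of three. In form: [{"hand": hand, "linear": [x, y, z], "dr": [ax, ay, az]}, ...]. A call has 1 to 10 rows; each row shifts and turns the commanded pose from where the row before left it; what a row does not reach is not made up. A row lasts 1/10 s, in which the tool goes at most 50 mm and 8.59 degrees, less where a joint would pass 70% of its speed; a pose out of reach is approached as far as the arm can. A call with a gripper value outside its range is refused whole. The fingers move at their own pace and stop on an object; "grip_force" is the grip in N (left out, the last holds). Time passes only in rows, so rows that do not move let the fingers close. It gives the time, the measured TCP pose, the force and the opening at its end, in the units of the state.
- manip.observe(): the state, without advancing time (a new reading comes with each control period).
- manip.grab_frame(name): name is "side" or "top"; returns the picture (384x512x3 uint8, red, green, blue); there is no depth.
- manip.get_calibration(name): a dict with "fx", "fy", "cx", "cy" (pixels), "k1" (the pictures are not rectified: a ray, as slopes to the right and down, at radius r is drawn at 1 + k1 r^2 times it, then the intrinsics apply), "T" (4x4, takes a point from camera to world coordinates). Camera axes: x right, y up, looking along -z (the intrinsics and any distortion apply to the point x, -y, -z); pixel columns grow to the right and rows downward; lengths in mm; the calibration is good to about 2 mm. A picture is of the moment at which its call begins. get_calibration takes no time and is no camera call.
- manip.close_job(): hands the job in, once; it reports no verdict.
Trained networks look in the newest picture that a camera, given by its name, has taken for a name from the list of things; names that differ only in an ending like _2 or _b are one class to them, and where a whole thing is asked for, a point or a joint stands for the part that bears it (a point fixed in the world has none). Each returns a list of dicts, best first, with "confidence" (0 to 1); they miss things now and then, are a little off and sometimes report something else, mostly with a low value. They report only what shows in the picture. A call takes as long as a camera call.
- manip.regions_of(name, camera): "region" (384x512 bool, what is visible of it) and "at" ([column, row] in pixels, amid what is visible of it).
- manip.mark_of(name, camera): "at" ([column, row] in pixels: a listed point, or the origin of a listed thing).
The state is a dict: "clock": time; "qpos": joint angles; "joint_velocities": joint speeds; "effort": joint torques, N m; "position": TCP position; "tcp_rot": TCP orientation; "contact_force": force on the tool from outside, world axes, zero at the start; "torque": the same for the moment, N m; "gripper_width": finger opening in mm.
Only numpy, scipy, OpenCV 4.12 (cv2) and the standard library are available. Lean on these libraries where they do the work, as an engineer would, in place of code of your own. Each camera call takes 0.05 s, during which the arm holds its last target.

TASK

The bronze bush in the bench screw press still stands one screw lead proud of its casting. Reach down beside the red upright handle of the hand wheel and, with the fingertips, push it round clockwise (seen from above) through exactly one full turn, so that the handle ends where it began and the bush is flush: do not turn past that point or wind the wheel backwards. Only push the handle, without gripping it and without pushing on the rim or spokes, then come away with the wheel at rest, and leave all the loose things on the bench where they are.

Things in the scene. Friction and masses are not known exactly. Their poses are not given: they have to be found in the camera images.
- press: two-pillar bench screw press bolted to the bench, blue base 150 x 220 mm (x, y) and blue crosshead (62 x 210 mm, its top 192 mm above the bench, pillar nuts to 202 mm) on two steel pillars, with the hand wheel lying flat on top. Origin: centre of its underside, on the bench, exactly below the wheel's axis; its z axis is up.
- rim: aluminium hand wheel, flat (its axis is vertical), 174 mm outside diameter: a round rim bar 18 mm thick on a 156 mm circle, three spokes and a dark hub 42 mm across that stands 15 mm (its end cap 22 mm) above the rim's centre plane. Origin: on the wheel's axis in the rim's centre plane, 230 mm above the bench at the start. Its x axis points along the spoke that carries the handle. The wheel, handle and screw sink together by 6 mm in one clockwise turn.
- handle: red upright handle standing on the rim at the end of one spoke, 78 mm from the wheel's axis: 25 mm in diameter at its middle (21 mm at its ends) and 68 mm tall, the lowest 8 mm being a 12 mm steel shank. Origin: its centre, half-way up, 45 mm above the rim's centre plane; so at the start its foot is 241 mm and its top 309 mm above the bench. It does not spin on its shank. Its starting direction round the wheel may be any.
- handwheel (a joint): angle turned by the hand wheel, rad: 0 at the start, growing as the wheel turns clockwise seen from above (which drives the ram and bush down 6 mm a turn); 6.283 is one full turn. There is no stop at one turn. The screw is stiff: about 7 N at the handle keeps it moving, and it stays where it is left.
- bush_a: loose spare bronze bush, a ring 36 mm across and 30 mm tall with a 28 mm bore, standing on the bench on the robot's side of the press. Origin: centre of its underside. Leave alone.
- bush_b: second spare bronze bush, the same as the first, also on the robot's side of the press. Origin: centre of its underside. Leave alone.
- oil_bottle: loose white oil bottle with a yellow label and a black cap, 52 mm across and 150 mm tall, standing behind the press. Origin: centre of its underside. Leave alone.
- screwdriver: loose screwdriver with an orange handle, 200 mm long and 26 mm thick, lying beside the press on its left. Origin: under the middle of its length. Leave alone.
- mallet: loose soft-faced mallet, 220 mm long, head 98 mm wide and 44 mm thick, lying on the right of the bench. Origin: on the bench, 130 mm from the handle's end. Leave alone.
- mug: loose blue mug, 80 mm across and 95 mm tall, on the left of the bench. Origin: centre of its underside. Leave alone.
- tape_roll: loose roll of paper tape, 100 mm across and 48 mm tall, lying flat at the right near the robot. Origin: centre of its underside. Leave alone.

How it is judged (in metres and radians):
On the way, in this order (a step that is already met when the one before it is completed fails the run):
1. the wheel has been pushed a quarter turn clockwise (value of joint handwheel above 1.57 rad).
2. the wheel has been pushed three quarters of a turn clockwise (value of joint handwheel above 4.71 rad).
At the end, for the whole second after the job is handed in: the hand wheel has been turned clockwise by one full turn to within 15 degrees either way (joint 6.02 to 6.54 rad), so the handle is back within 25 mm of where it began; the wheel is at rest and no loose thing has moved 20 mm (value of joint handwheel between 6.02 and 6.54 rad and velocity of joint handwheel between -0.05 and 0.05 rad/s and distance of handle from where it was at the start of the episode below 0.025 m and distance of each of bush_a, bush_b, oil_bottle, screwdriver, mallet, mug, tape_roll from where it was at the start of the episode below 0.02 m); the robot touches nothing.
It fails at once if the wheel is turned more than 15 degrees past one full turn (value of joint handwheel above 6.54 rad).
It fails at once if the wheel is wound backwards by more than 15 degrees from its start (value of joint handwheel below -0.26 rad).
It fails at once if the handle is gripped or shoved hard (more than 35 N on it) (contact force between any of the fingers, the arm and handle above 35 N).
It fails at once if the rim or a spoke is pushed (more than 10 N) (contact force between any of the fingers, the arm and rim above 10 N).
It fails at once if a loose thing is knocked away or lifted (moved 20 mm) (distance of any of bush_a, bush_b, oil_bottle, screwdriver, mallet, mug, tape_roll from where it was at the start of the episode above 0.02 m).
It also fails if it takes over 61 s, if anything falls off the work surface, if the arm or the gripper's body presses on something with over 40 N, if the wrist force passes 120 N, or if a joint passes its speed limit or range.

## Working session

There is one attempt and no reset: what is moved stays moved. The work goes in short steps, Python scripts to look and compute and a tool call to move; the robot and the scene stay as the last step left them, time stands still between calls to the robot, and variables do not carry over. Pictures are saved under pics/ and viewed, and the job is handed in when it is done.

Besides the shell and the picture viewer there is one more tool, called after "Request:" by a JSON object that holds its "op" and its "data", one argument or row to a line. carry_out: Moves the arm, as the interface text tells. Its arguments: {"type":"object","properties":{"motion":{"type":"array","items":{"type":"object","properties":{"hand":{"type":"number"},"linear":{"type":"array","items":{"type":"number"}},"dr":{"type":"array","items":{"type":"number"}}}}},"grip_force":{"type":"number"}},"required":["motion"]}

```bash
mkdir -p pics; ls; cat > h.py <<'E'
import numpy as np, cv2
from rig import manip
def ray(cam,px):
    c=manip.get_calibration(cam);T=np.array(c["T"])
    d=np.array([(px[0]-c["cx"])/c["fx"],(px[1]-c["cy"])/c["fy"]]);u=d.copy()
    for _ in range(20): u=d/(1+c["k1"]*(u@u))
    v=T[:3,:3]@np.array([u[0],-u[1],-1.]);return T[:3,3],v/np.linalg.norm(v)
def proj(cam,p):
    c=manip.get_calibration(cam);T=np.array(c["T"]);q=T[:3,:3].T@(np.array(p,float)-T[:3,3])
    u=np.array([q[0],-q[1]])/-q[2];u=u*(1+c["k1"]*(u@u));return np.array([u[0]*c["fx"]+c["cx"],u[1]*c["fy"]+c["cy"]])
def at_z(cam,px,z):
    o,v=ray(cam,px);return o+v*(z-o[2])/v[2]
def tri(a,b):
    (o1,v1),(o2,v2)=ray("side",a),ray("top",b)
    A=np.stack([v1,-v2],1);s=np.linalg.lstsq(A,o2-o1,rcond=None)[0]
    p,q=o1+s[0]*v1,o2+s[1]*v2;return (p+q)/2,np.linalg.norm(p-q)
E
python3 - <<'E'
from h import *
for c in("side","top"):
    im=manip.grab_frame(c);cv2.imwrite(f"pics/{c}0.png",cv2.resize(im[:,:,::-1],(800,600)))
    k=manip.get_calibration(c);print(c,k["fx"],np.round(k["T"],2).tolist())
    for n in("handle","rim","press","bush_a","oil_bottle","screwdriver","mallet","mug","tape_roll"):
        print(n,[(np.round(d["at"],1).tolist(),round(d["confidence"],2)) for d in manip.mark_of(n,c)[:2]])
s=manip.observe();print(s)
E
```

```text
pics
side 422.57254799356417 [[-0.55, 0.65, -0.52, -139.76], [-0.83, -0.42, 0.36, 459.6], [0.01, 0.63, 0.78, 1124.38], [0.0, 0.0, 0.0, 1.0]]
handle [([245.8, 156.9], 0.64)]
rim [([219.0, 169.7], 0.69)]
press [([221.6, 215.3], 0.78)]
bush_a [([251.9, 233.4], 0.55), ([231.2, 245.2], 0.54)]
oil_bottle []
screwdriver [([173.8, 237.1], 0.87)]
mallet [([339.9, 149.7], 0.77), ([175.3, 236.3], 0.33)]
mug [([137.8, 264.8], 0.82)]
tape_roll [([378.6, 213.5], 0.61)]
top 494.14059867287625 [[-0.02, 0.99, -0.12, 326.45], [-1.0, -0.02, 0.02, 35.8], [0.02, 0.12, 0.99, 1646.28], [0.0, 0.0, 0.0, 1.0]]
handle [([243.8, 175.9], 0.4)]
rim [([223.4, 165.5], 0.67)]
press [([225.0, 173.9], 0.71)]
bush_a [([212.9, 209.7], 0.59), ([242.4, 210.5], 0.56)]
oil_bottle [([245.7, 138.7], 0.79)]
screwdriver [([176.6, 169.5], 0.5)]
mallet [([376.0, 172.8], 0.6)]
mug [([135.1, 181.6], 0.64)]
tape_roll []
{'clock': 1.0, 'qpos': array([-1.37297949e+00,  2.75909366e-01,  1.50491567e+00, -4.25517166e-05,
        1.36071732e+00, -1.21023217e-01]), 'joint_velocities': array([ 0.00042094, -0.00015399, -0.00069746,  0.00126246,  0.00059802,
        0.00023558]), 'effort': array([ 1.59119267e-03, -4.04461920e+01, -2.37504333e+01,  7.06839608e-02,
        2.50247499e-02,  3.06594345e-06]), 'position': array([ 180.21345281, -546.04838967,  222.48140638]), 'tcp_rot': array([ 0.41426153,  0.57303135, -0.41430729,  0.57303745]), 'contact_force': array([ 0.31141867, -0.41160467,  0.11488135]), 'torque': array([ 0.02681499, -0.03583697,  0.01473328]), 'gripper_width': 94.03743686749455}
```

View pics/side0.png

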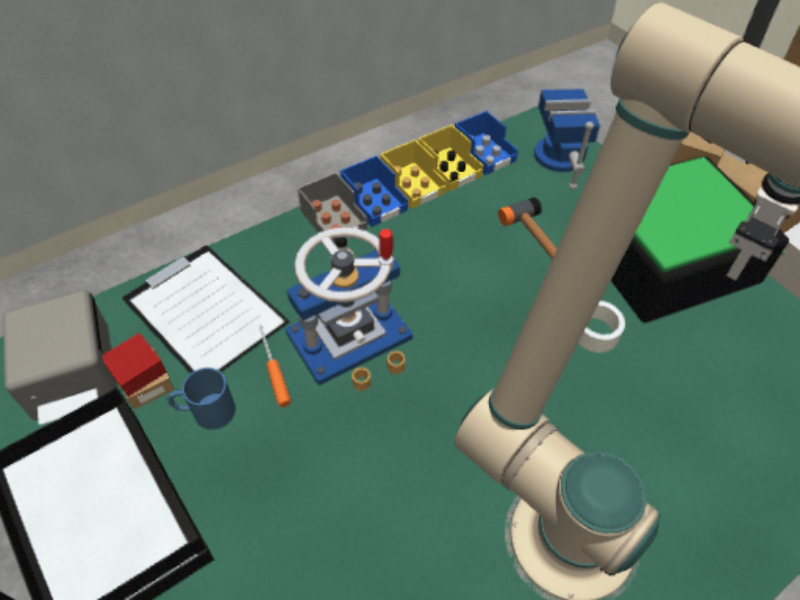

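View pics/top0.png

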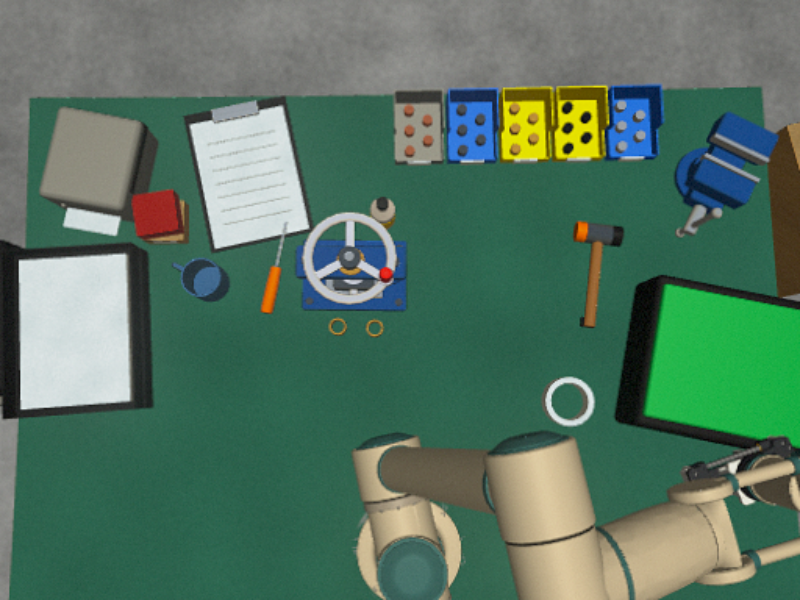

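```bash
python3 - <<'E'
from h import *
print(manip.observe()["clock"])
h,e=tri([245.8,156.9],[243.8,175.9]);print("handle",h,e)
r,e2=tri([219,169.7],[223.4,165.5]);print("rim",r,e2)
p,e3=tri([221.6,215.3],[225,173.9]);print("press",p,e3)
print("h side z275",at_z("side",[245.8,156.9],275),"top",at_z("top",[243.8,175.9],275))
print("rim z230",at_z("side",[219,169.7],230),at_z("top",[223.4,165.5],230))
print("press z0",at_z("side",[221.6,215.3],0),at_z("top",[225,173.9],0))
print("bottle",at_z("top",[245.7,138.7],0))
print("bushes",at_z("top",[212.9,209.7],0),at_z("top",[242.4,210.5],0))
E
```

```text
1.0
handle [528.14384524  42.22964126 278.63587904] 5.042612748762076
rim [569.70283365 103.31044673 223.41595172] 0.10500912501244127
press [578.64310902 107.00825917  -8.12113453] 5.887040658960132
h side z275 [529.26666715  38.5738384  275.        ] top [530.27029634  44.22721466 275.        ]
rim z230 [564.482524   105.87503952 230.        ] [568.60867527 103.04045256 230.        ]
press z0 [571.52310043 107.32975902   0.        ] [579.20058109 109.00322178   0.        ]
bottle [698.62498457  36.97737019   0.        ]
bushes [459.35787953 151.03108373   0.        ] [454.57840634  52.83679237   0.        ]
```

Both views show the press, with the wheel in side (343,262) and top (349,258), and the red handle at side (386,247) and top (386,274), which is towards the robot and to the right. The loose things all stand well below wheel height. Next I'll refine the wheel axis and handle from the masks.

```bash
python3 - <<'E'
from h import *
from scipy.optimize import least_squares
from scipy.spatial.transform import Rotation as R
q=manip.observe();M=R.from_quat(q["tcp_rot"]).as_matrix();print("tool x,y,z cols\n",M.round(3))
cont={};red={}
for c in("side","top"):
    im=manip.grab_frame(c)
    d=manip.regions_of("rim",c)[0];m=d["region"].astype(np.uint8)
    h=manip.regions_of("handle",c)
    print(c,d["confidence"],m.sum(),[(x["confidence"],x["at"],x["region"].sum()) for x in h])
    cs=max(cv2.findContours(m,cv2.RETR_EXTERNAL,cv2.CHAIN_APPROX_NONE)[0],key=cv2.contourArea)[:,0,:]
    cont[c]=cv2.convexHull(cs)[:,0,:].astype(float);print(cv2.fitEllipse(cont[c].astype(np.float32)))
    i=im.astype(int);rm=(i[...,0]>120)&(i[...,1]<60)&(i[...,2]<60)
    ys,xs=np.nonzero(rm);k=(abs(xs-245)<15)&(abs(ys-165)<25);red[c]=(xs[k],ys[k]);print("red",k.sum(),xs[k].mean(),ys[k].mean(),ys[k].min(),ys[k].max())
    vis=im[100:260,130:330,::-1].copy();vis[m[100:260,130:330]>0]//=2
    cv2.imwrite(f"pics/{c}1.png",cv2.resize(vis,(800,640))[:600])
# side: outer silhouette of ring -> rays to torus: distance of ray to circle r=78 is 9
def tor(o,v,cx,cy,z):
    t=np.linspace(-150,150,601)+(np.array([cx,cy,z])-o)@v
    P=o+t[:,None]*v-np.array([cx,cy,z]);return np.hypot(np.hypot(P[:,0],P[:,1])-78,P[:,2]).min()-9
for cams in(("side",),("top",),("side","top")):
    rr=[ray(c,p) for c in cams for p in cont[c][::2]]
    f=lambda x:[tor(o,v,x[0],x[1],x[2] if len(cams)>1 else 230) for o,v in rr]
    s=least_squares(f,[567,104,230],loss="soft_l1",f_scale=1.5);print(cams,s.x.round(1),np.abs(s.fun).mean())
h,e=tri([red["side"][0].mean(),red["side"][1].mean()],[red["top"][0].mean(),red["top"][1].mean()]);print("red tri",h,e)
for z in(275,285,300):print(z,at_z("side",[red["side"][0].mean(),red["side"][1].mean()],z),at_z("top",[red["top"][0].mean(),red["top"][1].mean()],z))
E
```

```text
tool x,y,z cols
 [[-0.     0.95   0.313]
 [-0.     0.313 -0.95 ]
 [-1.    -0.     0.   ]]
side 0.57 1158 [(0.45, [245.2, 157.1], np.int64(179))]
((219.2326202392578, 169.12503051757812), (46.99721145629883, 62.86642074584961), 86.75940704345703)
red 31 246.83870967741936 151.48387096774192 147 155
top 0.68 1208 []
((223.81980895996094, 165.07876586914062), (58.717830657958984, 59.67855453491211), 88.84618377685547)
red 47 246.4255319148936 174.53191489361703 171 178
('side',) [569.5 102.4 230. ] 1.3578324520467469
('top',) [570.3 101.5 230. ] 1.0051052373631117
('side', 'top') [570.9 101.7 227.9] 1.154563534288404
red tri [530.33052911  35.81539605 294.15736909] 2.454896653203462
275 [544.92773493  25.11185699 275.        ] [534.00044786  36.79178249 275.        ]
285 [536.86677404  30.22722227 285.        ] [532.48691928  36.78457805 285.        ]
300 [524.77533271  37.9002702  300.        ] [530.21662639  36.77377139 300.        ]
```

Request:
{"op": "carry_out", "data": {
  "motion": [
    {"hand": 1,"linear": [0.019,0.028,0.016],"dr": [0,0,0.035]},
    {"hand": 1,"linear": [0.019,0.028,0.016],"dr": [0,0,0.035]},
    {"hand": 1,"linear": [0.019,0.028,0.016],"dr": [0,0,0.035]},
    {"hand": 1,"linear": [0.019,0.028,0.016],"dr": [0,0,0.035]},
    {"hand": 1,"linear": [0.019,0.028,0.016],"dr": [0,0,0.035]},
    {"hand": 1,"linear": [0.019,0.028,0.016],"dr": [0,0,0.035]},
    {"hand": 1,"linear": [0.019,0.028,0.016],"dr": [0,0,0.035]},
    {"hand": 1,"linear": [0.019,0.028,0.016],"dr": [0,0,0.035]},
    {"hand": 1,"linear": [0.019,0.028,0.016],"dr": [0,0,0.035]},
    {"hand": 1,"linear": [0.019,0.028,0.016],"dr": [0,0,0.035]}
  ],
  "grip_force": 10
}}

```text
clock: 2.3
position: [370.7, -264.8, 383.3]
tcp_rot: [0.308, 0.636, -0.308, 0.637]
contact_force: [-0.0, -0.3, 0.2]
gripper_width: 17.2
```

Request:
{"op": "carry_out", "data": {
  "motion": [
    {"hand": 1,"linear": [0.0205,0.0275,0],"dr": [0,0,0.036]},
    {"hand": 1,"linear": [0.0205,0.0275,0],"dr": [0,0,0.036]},
    {"hand": 1,"linear": [0.0205,0.0275,0],"dr": [0,0,0.036]},
    {"hand": 1,"linear": [0.0205,0.0275,0],"dr": [0,0,0.036]},
    {"hand": 1,"linear": [0.0205,0.0275,0],"dr": [0,0,0.036]},
    {"hand": 1,"linear": [0.0205,0.0275,0],"dr": [0,0,0.036]},
    {"hand": 1,"linear": [0.0205,0.0275,0],"dr": [0,0,0.036]},
    {"hand": 1,"linear": [0.0205,0.0275,0],"dr": [0,0,0.036]},
    {"hand": 1,"linear": [0.0205,0.0275,0],"dr": [0,0,0.036]},
    {"hand": 1,"linear": [0.0125,0.0275,0],"dr": [0,0,0.036]}
  ]
}}

```text
clock: 3.3
position: [568.5, 10.2, 382.0]
tcp_rot: [0.189, 0.681, -0.189, 0.681]
contact_force: [0.1, 0.3, 0.1]
gripper_width: 0.3
```

Request:
{"op": "carry_out", "data": {
  "motion": [
    {"hand": 1,"linear": [0,0,-0.015]},
    {"hand": 1,"linear": [0,0,-0.015]},
    {"hand": 1,"linear": [0,0,-0.015]},
    {"hand": 1,"linear": [0,0,-0.005]},
    {"hand": 1,"linear": [0,0,0]}
  ]
}}

```text
schema error: expected keys hand, linear, dr
```

```bash
python3 - <<'E'
from h import *
for c in("side","top"):
    im=manip.grab_frame(c)
    cv2.imwrite(f"pics/{c}2.png",cv2.resize(im[80:260,120:360,::-1],(800,600)))
s=manip.observe();print(s["position"],s["tcp_rot"],s["contact_force"],s["qpos"],s["gripper_width"],s["clock"])
for c in("side","top"): print(proj(c,s["position"]+[0,0,-17]))
E
```

```text
[568.46177344  11.95578408 381.70504669] [ 0.18830706  0.68202781 -0.18718293  0.68142576] [ 0.46374775 -0.57037973  0.740072  ] [-0.10246374  0.22270778  1.19600919  0.00172885  1.72345204  0.43526777] 0.24365295952339106 3.4
[246.00689486 120.70548836]
[255.46521706 156.30444907]
```

View pics/side2.png

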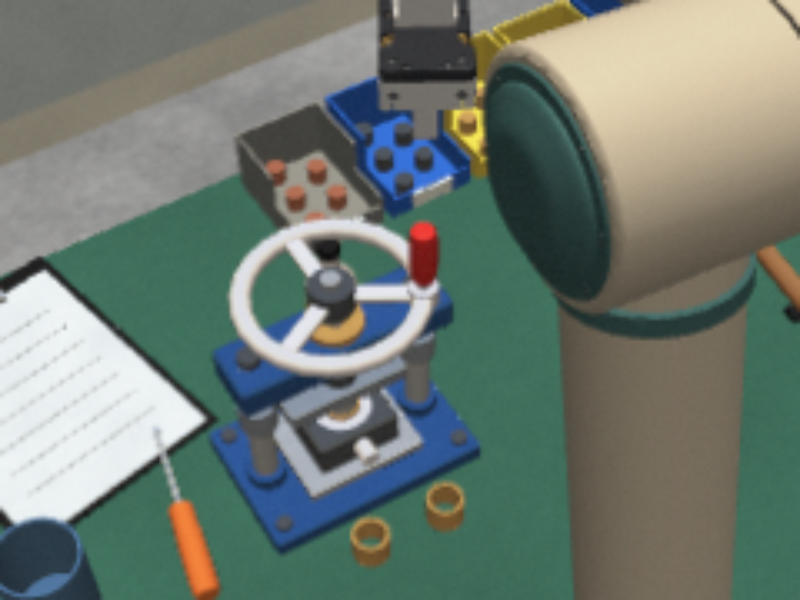

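View pics/top2.png

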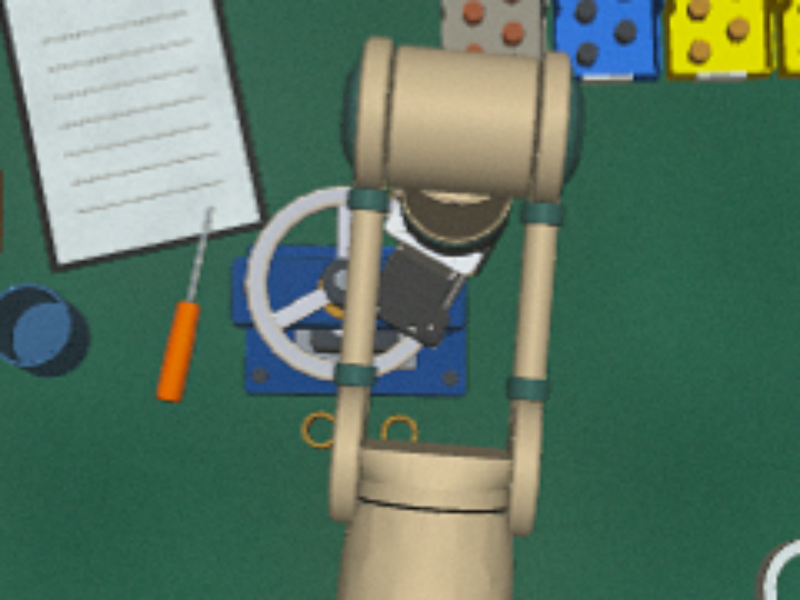

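The closed fingertips show at (427,135) in the side crop, within about 2 px of where their measured pose projects. Handle and wheel haven't moved. I'll lower beside the handle.

Request:
{"op": "carry_out", "data": {
  "motion": [
    {"hand": 1,"linear": [0,0,-0.02],"dr": [0,0,0]},
    {"hand": 1,"linear": [0,0,-0.02],"dr": [0,0,0]},
    {"hand": 1,"linear": [0,0,-0.02],"dr": [0,0,0]},
    {"hand": 1,"linear": [0,0,-0.02],"dr": [0,0,0]},
    {"hand": 1,"linear": [0,0,-0.015],"dr": [0,0,0]},
    {"hand": 1,"linear": [0,0,-0.01],"dr": [0,0,0]},
    {"hand": 1,"linear": [0,0,0],"dr": [0,0,0]}
  ]
}}

```text
clock: 4.1
position: [566.2, 8.3, 276.3]
tcp_rot: [0.189, 0.682, -0.19, 0.68]
contact_force: [1.2, -0.6, 0.1]
gripper_width: 0.6
```

```bash
python3 - <<'E'
from h import *
for c in("side",):
    im=manip.grab_frame(c)
    cv2.imwrite(f"pics/{c}3.png",cv2.resize(im[80:260,120:360,::-1],(800,600)))
s=manip.observe();print(s["position"],s["contact_force"],s["clock"])
E
```

```text
[566.86761371   8.43877125 277.36663816] [ 0.6623897  -0.5653734   0.64137963] 4.15
```

View pics/side3.png

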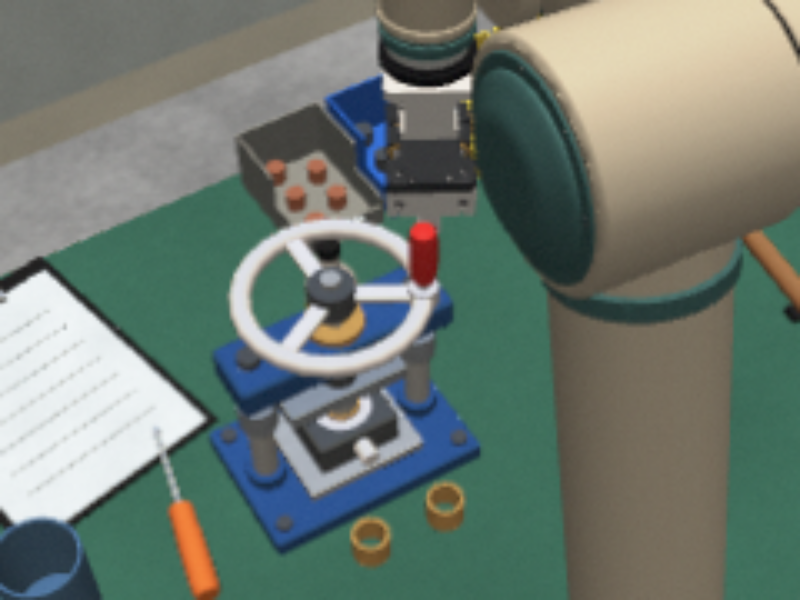

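Fingertips are down behind the red handle (handle at (424,255) in the crop) and nothing is touching. I'll close in slowly to find first contact.

Request:
{"op": "carry_out", "data": {
  "motion": [
    {"hand": 1,"linear": [0.0,0.003,0],"dr": [0,0,0]},
    {"hand": 1,"linear": [-0.002,0.0012,0],"dr": [0,0,0]},
    {"hand": 1,"linear": [-0.002,0.0012,0],"dr": [0,0,0]},
    {"hand": 1,"linear": [-0.002,0.0012,0],"dr": [0,0,0]},
    {"hand": 1,"linear": [-0.002,0.0012,0],"dr": [0,0,0]},
    {"hand": 1,"linear": [-0.002,0.0012,0],"dr": [0,0,0]},
    {"hand": 1,"linear": [-0.002,0.0012,0],"dr": [0,0,0]},
    {"hand": 1,"linear": [0,0,0],"dr": [0,0,0]}
  ]
}}

```text
clock: 4.95
position: [554.9, 19.3, 277.5]
tcp_rot: [0.189, 0.681, -0.189, 0.681]
contact_force: [0.4, 0.1, -0.3]
gripper_width: 0.2
```

Request:
{"op": "carry_out", "data": {
  "motion": [
    {"hand": 1,"linear": [-0.002,0.0012,0],"dr": [0,0,0]},
    {"hand": 1,"linear": [0,0,0],"dr": [0,0,0]}
  ]
}}

```text
clock: 5.15
position: [553.0, 20.5, 277.5]
tcp_rot: [0.189, 0.681, -0.189, 0.681]
contact_force: [0.3, -0.7, 0.4]
gripper_width: 0.1
```

Request:
{"op": "carry_out", "data": {
  "motion": [
    {"hand": 1,"linear": [-0.002,0.0012,0],"dr": [0,0,0]},
    {"hand": 1,"linear": [0,0,0],"dr": [0,0,0]}
  ]
}}

```text
clock: 5.35
position: [551.0, 21.7, 277.5]
tcp_rot: [0.189, 0.681, -0.189, 0.681]
contact_force: [-0.1, -0.2, -0.3]
gripper_width: 0.5
```

Request:
{"op": "carry_out", "data": {
  "motion": [
    {"hand": 1,"linear": [-0.002,0.0012,0],"dr": [0,0,0]},
    {"hand": 1,"linear": [0,0,0],"dr": [0,0,0]}
  ]
}}

```text
clock: 5.55
position: [550.2, 22.2, 277.6]
tcp_rot: [0.189, 0.68, -0.19, 0.682]
contact_force: [2.6, -1.7, -1.4]
gripper_width: 0.3
```

Contact is at TCP (550.3, 22.2), within 1 mm of the predicted (551.2, 22.3). Orientation stays fixed, so one full turn ends with the TCP back at this point. Next: the circular push.

```bash
cat > plan.py <<'E'
import numpy as np
ax=np.array([570.,102.]);ph0=np.radians(-121);yaw=np.radians(-31.)
def box(v):  # signed reach: s so that disc r=12.5 at s*t touches box
    hz,hy,r=12.5,8.,12.5
    a=abs(v@[np.cos(yaw),np.sin(yaw)]);b=abs(v@[-np.sin(yaw),np.cos(yaw)])
    s=np.linspace(15,40,5001);g=np.hypot(np.maximum(s*a-hz,0),np.maximum(s*b-hy,0))-r
    return s[np.argmax(g>=0)]
def P(th):
    f=ph0-th;t=np.array([np.sin(f),-np.cos(f)])
    return ax+78*np.array([np.cos(f),np.sin(f)])-box(t)*t
import sys
if __name__=="__main__":
    a,st,n=map(float,sys.argv[1:4]);n=int(n)
    p=P(a) if len(sys.argv)<6 else np.array([float(sys.argv[4]),float(sys.argv[5])])
    for i in range(n):
        q=P(a+st*(i+1));print(f"{a+st*(i+1):.2f}",np.round((q-p)/1000,4).tolist(),q.round(1));p=p+np.round((q-p)/1000,4)*1000
E
python3 plan.py 0 0.1 10 550.2 22.2; python3 -c "
from plan import *
print([P(x).round(0).tolist()+[round(float(np.hypot(*(P(x)-ax))),1)] for x in np.arange(0,6.4,.5)])"
```

```text
0.10 [-0.0067, 0.0023] [543.5  24.5]
0.20 [-0.0073, 0.0027] [536.2  27.2]
0.30 [-0.0069, 0.0033] [529.3  30.5]
0.40 [-0.0065, 0.0038] [522.8  34.3]
0.50 [-0.0063, 0.0048] [516.5  39.1]
0.60 [-0.006, 0.0056] [510.5  44.7]
0.70 [-0.0055, 0.0064] [505.   51.1]
0.80 [-0.0049, 0.0074] [500.1  58.5]
0.90 [-0.0041, 0.008] [496.   66.5]
1.00 [-0.0032, 0.0088] [492.8  75.3]
[[551.0, 22.0, 81.9], [516.0, 39.0, 82.6], [493.0, 75.0, 81.7], [491.0, 119.0, 80.7], [507.0, 154.0, 81.2], [535.0, 177.0, 82.6], [577.0, 184.0, 82.0], [615.0, 171.0, 82.4], [642.0, 141.0, 82.2], [651.0, 97.0, 80.8], [638.0, 59.0, 80.9], [615.0, 33.0, 82.4], [575.0, 20.0, 82.2]]
```

Request:
{"op": "carry_out", "data": {
  "motion": [
    {"hand": 1,"linear": [-0.0067,0.0023,0],"dr": [0,0,0]},
    {"hand": 1,"linear": [-0.0073,0.0027,0],"dr": [0,0,0]},
    {"hand": 1,"linear": [-0.0069,0.0033,0],"dr": [0,0,0]},
    {"hand": 1,"linear": [-0.0065,0.0038,0],"dr": [0,0,0]},
    {"hand": 1,"linear": [-0.0063,0.0048,0],"dr": [0,0,0]}
  ]
}}

```text
clock: 6.05
position: [519.2, 39.4, 278.1]
tcp_rot: [0.19, 0.678, -0.189, 0.684]
contact_force: [8.9, -1.5, -1.6]
gripper_width: 0.4
```

```bash
python3 - <<'E'
from h import *
for c in("side",):
    im=manip.grab_frame(c)
    cv2.imwrite(f"pics/{c}4.png",cv2.resize(im[80:260,120:360,::-1],(800,600)))
s=manip.observe();print(s["position"],s["contact_force"],s["clock"])
E
```

```text
[517.49358068  40.0425618  278.27554228] [ 5.80135717 -1.66670876 -1.10075315] 6.1
```

View pics/side4.png

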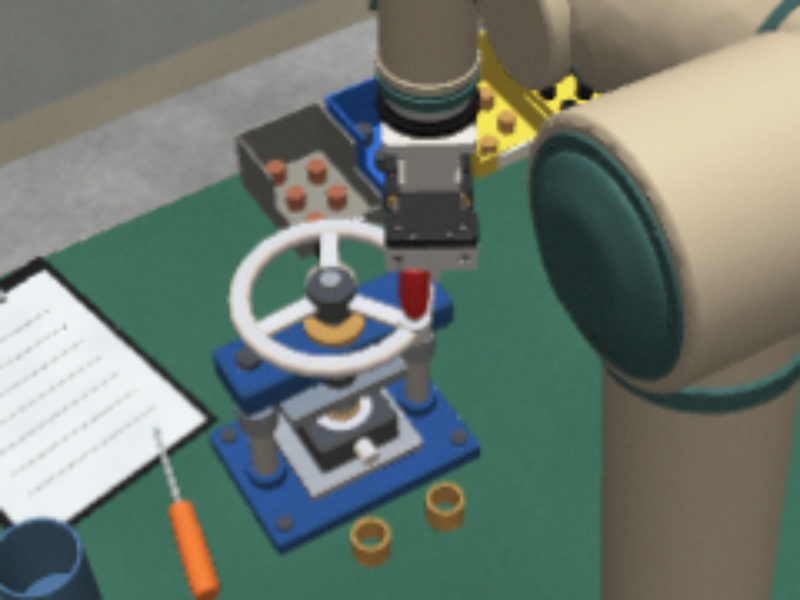

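The handle has moved to (414,293) in the crop and the spokes have turned clockwise, at about 6–9 N. Continuing.

Request:
{"op": "carry_out", "data": {
  "motion": [
    {"hand": 1,"linear": [-0.006,0.0056,0],"dr": [0,0,0]},
    {"hand": 1,"linear": [-0.0055,0.0064,0],"dr": [0,0,0]},
    {"hand": 1,"linear": [-0.0049,0.0074,0],"dr": [0,0,0]},
    {"hand": 1,"linear": [-0.0041,0.008,0],"dr": [0,0,0]},
    {"hand": 1,"linear": [-0.0032,0.0088,0],"dr": [0,0,0]}
  ]
}}

```text
clock: 6.6
position: [492.0, 73.8, 277.9]
tcp_rot: [0.188, 0.68, -0.191, 0.682]
contact_force: [-0.0, -5.2, 0.3]
gripper_width: 0.4
```

```bash
python3 plan.py 1 0.1 10
```

```text
1.10 [-0.0022, 0.0092] [490.6  84.5]
1.20 [-0.0012, 0.009] [489.4  93.5]
1.30 [-0.0002, 0.0088] [489.1 102.3]
1.40 [0.0006, 0.0085] [489.8 110.8]
1.50 [0.0014, 0.0082] [491.2 119. ]
1.60 [0.0021, 0.0078] [493.3 126.8]
1.70 [0.0028, 0.0074] [496.  134.3]
1.80 [0.0033, 0.007] [499.4 141.2]
1.90 [0.0038, 0.0064] [503.2 147.7]
2.00 [0.0042, 0.006] [507.3 153.6]
```

Request:
{"op": "carry_out", "data": {
  "motion": [
    {"hand": 1,"linear": [-0.0022,0.0092,0],"dr": [0,0,0]},
    {"hand": 1,"linear": [-0.0012,0.009,0],"dr": [0,0,0]},
    {"hand": 1,"linear": [-0.0002,0.0088,0],"dr": [0,0,0]},
    {"hand": 1,"linear": [0.0006,0.0085,0],"dr": [0,0,0]},
    {"hand": 1,"linear": [0.0014,0.0082,0],"dr": [0,0,0]},
    {"hand": 1,"linear": [0.0021,0.0078,0],"dr": [0,0,0]},
    {"hand": 1,"linear": [0.0028,0.0074,0],"dr": [0,0,0]}
  ]
}}

```text
clock: 7.3
position: [494.7, 131.9, 277.3]
tcp_rot: [0.187, 0.681, -0.192, 0.682]
contact_force: [1.1, -7.6, -1.4]
gripper_width: 0.3
```

```bash
python3 - <<'E'
from h import *
for c in("side",):
    im=manip.grab_frame(c)
    cv2.imwrite(f"pics/{c}5.png",cv2.resize(im[80:260,120:360,::-1],(800,600)))
s=manip.observe();print(s["position"],s["contact_force"],s["clock"])
E
```

```text
[495.13347973 133.40430588 277.21274394] [-0.16722025 -5.83429222 -1.04430852] 7.35
```

View pics/side5.png

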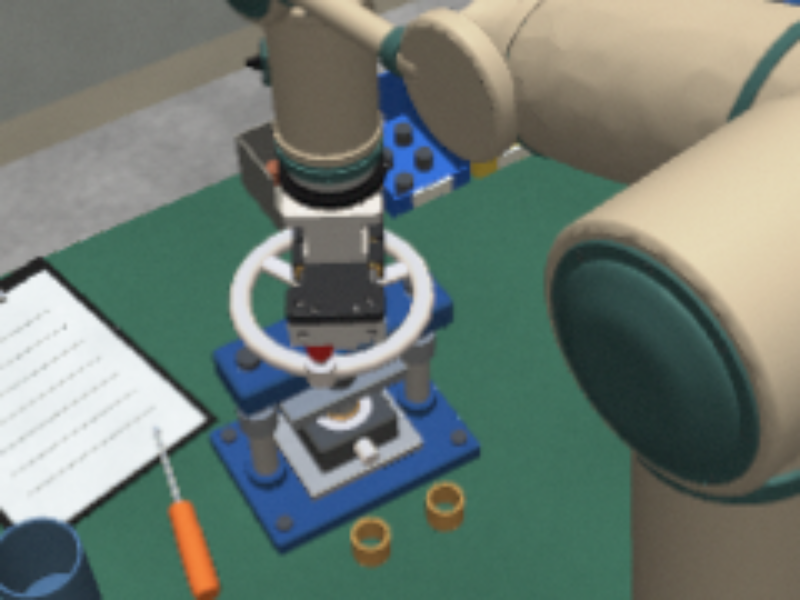

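The handle shows under the gripper at (320,352) in the crop, about 97° round as planned.

```bash
python3 plan.py 1.7 0.1 10; echo; python3 plan.py 2.7 0.1 10;echo;python3 plan.py 3.7 0.1 10;echo; python3 plan.py 4.7 0.1 10; echo;python3 plan.py 5.7 0.1 6
```

```text
1.80 [0.0033, 0.007] [499.4 141.2]
1.90 [0.0038, 0.0064] [503.2 147.7]
2.00 [0.0042, 0.006] [507.3 153.6]
2.10 [0.0044, 0.0054] [511.7 159. ]
2.20 [0.0047, 0.005] [516.5 164. ]
2.30 [0.0055, 0.0047] [521.9 168.8]
2.40 [0.0062, 0.0043] [528.1 173.1]
2.50 [0.0069, 0.0038] [535.  176.9]
2.60 [0.0076, 0.0031] [542.6 180. ]
2.70 [0.0082, 0.0024] [550.8 182.3]

2.80 [0.0087, 0.0014] [559.5 183.7]
2.90 [0.0089, 0.0004] [568.4 184.1]
3.00 [0.0087, -0.0004] [577.1 183.7]
3.10 [0.0083, -0.0012] [585.4 182.5]
3.20 [0.0079, -0.002] [593.3 180.5]
3.30 [0.0075, -0.0025] [600.8 178. ]
3.40 [0.0071, -0.0031] [607.9 174.9]
3.50 [0.0066, -0.0035] [614.5 171.4]
3.60 [0.0064, -0.0044] [620.9 167. ]
3.70 [0.0062, -0.0052] [627.1 161.8]

3.80 [0.0057, -0.0061] [632.8 155.7]
3.90 [0.0052, -0.007] [638.  148.7]
4.00 [0.0044, -0.0078] [642.4 140.9]
4.10 [0.0036, -0.0085] [646.  132.4]
4.20 [0.0027, -0.0091] [648.6 123.3]
4.30 [0.0015, -0.0091] [650.2 114.2]
4.40 [0.0007, -0.0089] [650.9 105.3]
4.50 [-0.0003, -0.0086] [650.6  96.7]
4.60 [-0.0011, -0.0083] [649.5  88.3]
4.70 [-0.0018, -0.008] [647.7  80.4]

4.80 [-0.0025, -0.0076] [645.2  72.8]
4.90 [-0.0031, -0.0071] [642.1  65.6]
5.00 [-0.0036, -0.0067] [638.5  59. ]
5.10 [-0.004, -0.0062] [634.4  52.8]
5.20 [-0.0044, -0.0056] [630.1  47.2]
5.30 [-0.0045, -0.0051] [625.6  42. ]
5.40 [-0.0052, -0.0049] [620.4  37.2]
5.50 [-0.0059, -0.0045] [614.5  32.7]
5.60 [-0.0066, -0.004] [607.9  28.6]
5.70 [-0.0073, -0.0034] [600.6  25.2]

5.80 [-0.0079, -0.0027] [592.7  22.6]
5.90 [-0.0085, -0.0018] [584.2  20.8]
6.00 [-0.0089, -0.0008] [575.3  19.9]
6.10 [-0.0088, 0.0001] [566.5  20. ]
6.20 [-0.0085, 0.0009] [558.   20.9]
6.30 [-0.0081, 0.0017] [549.9  22.6]
```

Request:
{"op": "carry_out", "data": {
  "motion": [
    {"hand": 1,"linear": [0.0033,0.007,0],"dr": [0,0,0]},
    {"hand": 1,"linear": [0.0038,0.0064,0],"dr": [0,0,0]},
    {"hand": 1,"linear": [0.0042,0.006,0],"dr": [0,0,0]},
    {"hand": 1,"linear": [0.0044,0.0054,0],"dr": [0,0,0]},
    {"hand": 1,"linear": [0.0047,0.005,0],"dr": [0,0,0]},
    {"hand": 1,"linear": [0.0055,0.0047,0],"dr": [0,0,0]},
    {"hand": 1,"linear": [0.0062,0.0043,0],"dr": [0,0,0]},
    {"hand": 1,"linear": [0.0069,0.0038,0],"dr": [0,0,0]},
    {"hand": 1,"linear": [0.0076,0.0031,0],"dr": [0,0,0]},
    {"hand": 1,"linear": [0.0082,0.0024,0],"dr": [0,0,0]}
  ]
}}

```text
clock: 8.35
position: [546.6, 177.7, 276.3]
tcp_rot: [0.186, 0.683, -0.194, 0.679]
contact_force: [-6.7, -6.6, 0.1]
gripper_width: 0.4
```

```bash
python3 - <<'E'
from h import *
for c in("side",):
    im=manip.grab_frame(c)
    cv2.imwrite(f"pics/{c}6.png",cv2.resize(im[80:260,120:360,::-1],(800,600)))
s=manip.observe();print(s["position"],s["contact_force"],s["clock"])
E
```

```text
[548.12271117 180.00455867 276.12664985] [-4.23673634 -2.61196973  0.59559749] 8.4
```

View pics/side6.png

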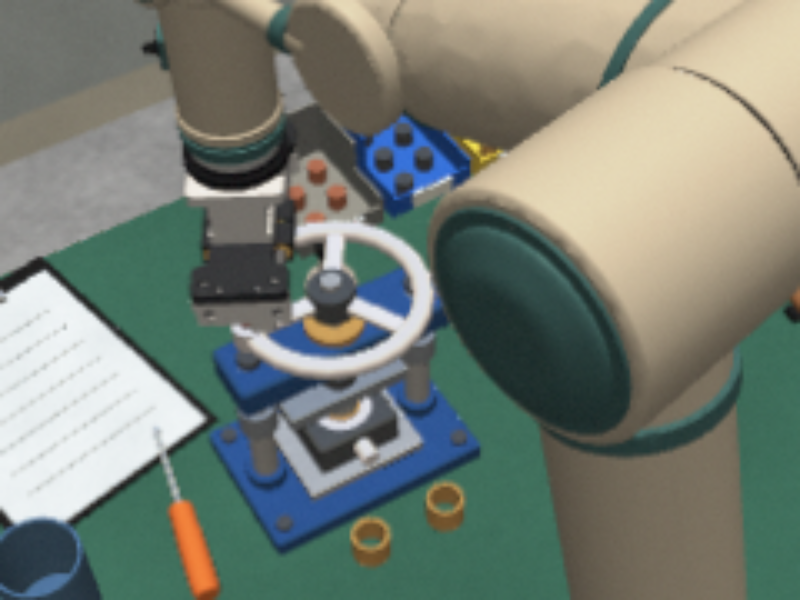

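The handle is hidden behind the gripper now. The visible spokes agree with about 155° of turn, and the force is 5–9 N.

Request:
{"op": "carry_out", "data": {
  "motion": [
    {"hand": 1,"linear": [0.0087,0.0014,0],"dr": [0,0,0]},
    {"hand": 1,"linear": [0.0089,0.0004,0],"dr": [0,0,0]},
    {"hand": 1,"linear": [0.0087,-0.0004,0],"dr": [0,0,0]},
    {"hand": 1,"linear": [0.0083,-0.0012,0],"dr": [0,0,0]},
    {"hand": 1,"linear": [0.0079,-0.002,0],"dr": [0,0,0]},
    {"hand": 1,"linear": [0.0075,-0.0025,0],"dr": [0,0,0]},
    {"hand": 1,"linear": [0.0071,-0.0031,0],"dr": [0,0,0]},
    {"hand": 1,"linear": [0.0066,-0.0035,0],"dr": [0,0,0]}
  ]
}}

```text
clock: 9.2
position: [608.5, 172.1, 276.0]
tcp_rot: [0.188, 0.686, -0.19, 0.677]
contact_force: [-9.0, 0.1, -0.9]
gripper_width: 0.5
```

```bash
python3 - <<'E'
from h import *
for c in("side",):
    im=manip.grab_frame(c)
    cv2.imwrite(f"pics/{c}7.png",cv2.resize(im[80:260,120:360,::-1],(800,600)))
s=manip.observe();print(s["position"],s["contact_force"],s["clock"])
E
```

```text
[609.96670547 171.40774792 275.9255213 ] [-7.90057921 -1.97877889 -0.94498255] 9.25
```

View pics/side7.png

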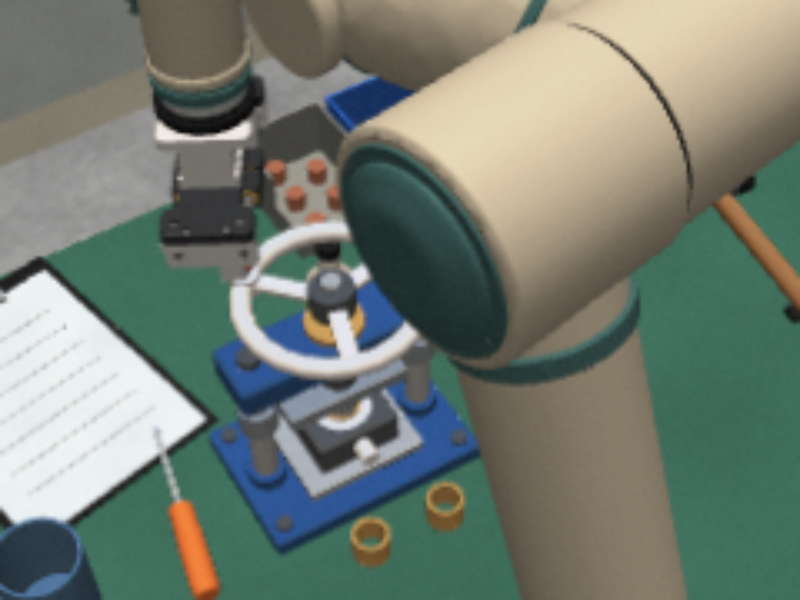

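Handle base at about (248,275) in the crop, with the fingertip right behind it. Continuing.

Request:
{"op": "carry_out", "data": {
  "motion": [
    {"hand": 1,"linear": [0.0064,-0.0044,0],"dr": [0,0,0]},
    {"hand": 1,"linear": [0.0062,-0.0052,0],"dr": [0,0,0]},
    {"hand": 1,"linear": [0.0057,-0.0061,0],"dr": [0,0,0]},
    {"hand": 1,"linear": [0.0052,-0.007,0],"dr": [0,0,0]},
    {"hand": 1,"linear": [0.0044,-0.0078,0],"dr": [0,0,0]},
    {"hand": 1,"linear": [0.0036,-0.0085,0],"dr": [0,0,0]},
    {"hand": 1,"linear": [0.0027,-0.0091,0],"dr": [0,0,0]}
  ]
}}

```text
clock: 9.95
position: [643.3, 126.8, 275.9]
tcp_rot: [0.19, 0.686, -0.188, 0.677]
contact_force: [-4.1, 5.2, -1.4]
gripper_width: 0.3
```

```bash
python3 - <<'E'
from h import *
for c in("side",):
    im=manip.grab_frame(c)
    cv2.imwrite(f"pics/{c}8.png",cv2.resize(im[80:260,120:360,::-1],(800,600)))
s=manip.observe();print(s["position"],s["contact_force"],s["clock"])
E
```

```text
[645.1836895  124.92535385 276.12297364] [-1.50106255  3.8985879  -0.98576671] 10.0
```

View pics/side8.png

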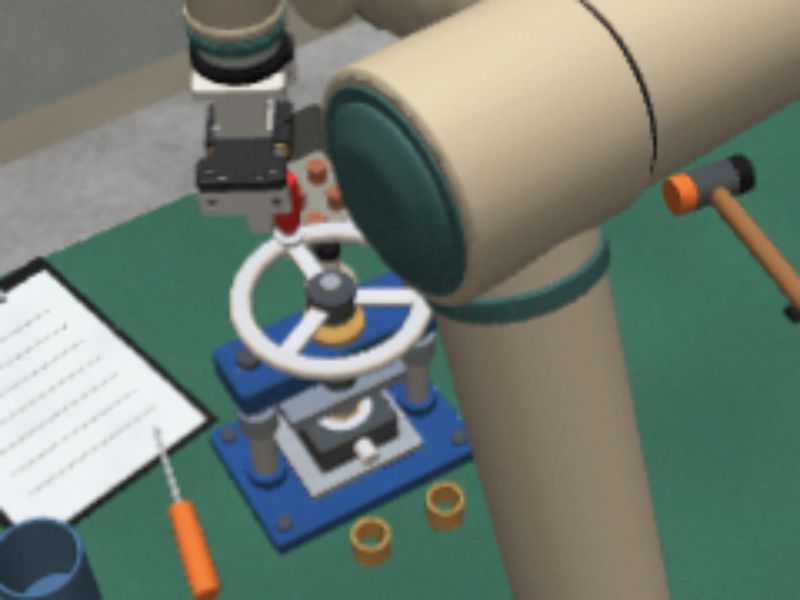

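The spokes now match the starting pattern moved on by two spokes (240°, or 4.2 rad), and the handle is at (288,205) in the crop. That's on plan.

Request:
{"op": "carry_out", "data": {
  "motion": [
    {"hand": 1,"linear": [0.0015,-0.0091,0],"dr": [0,0,0]},
    {"hand": 1,"linear": [0.0007,-0.0089,0],"dr": [0,0,0]},
    {"hand": 1,"linear": [-0.0003,-0.0086,0],"dr": [0,0,0]},
    {"hand": 1,"linear": [-0.0011,-0.0083,0],"dr": [0,0,0]},
    {"hand": 1,"linear": [-0.0018,-0.008,0],"dr": [0,0,0]},
    {"hand": 1,"linear": [-0.0025,-0.0076,0],"dr": [0,0,0]},
    {"hand": 1,"linear": [-0.0031,-0.0071,0],"dr": [0,0,0]},
    {"hand": 1,"linear": [-0.0036,-0.0067,0],"dr": [0,0,0]},
    {"hand": 1,"linear": [0,0,0],"dr": [0,0,0]}
  ]
}}

```text
clock: 10.9
position: [636.6, 62.1, 277.3]
tcp_rot: [0.191, 0.682, -0.187, 0.68]
contact_force: [0.1, 4.3, -1.3]
gripper_width: 0.2
```

```bash
python3 - <<'E'
from h import *
for c in("side",):
    im=manip.grab_frame(c)
    cv2.imwrite(f"pics/{c}9.png",cv2.resize(im[80:260,120:360,::-1],(800,600)))
s=manip.observe();print(s["position"],s["contact_force"],s["clock"])
E
```

```text
[636.92189826  61.93779486 277.34871856] [ 0.27686626  4.99378024 -0.9901859 ] 10.95
```

View pics/side9.png

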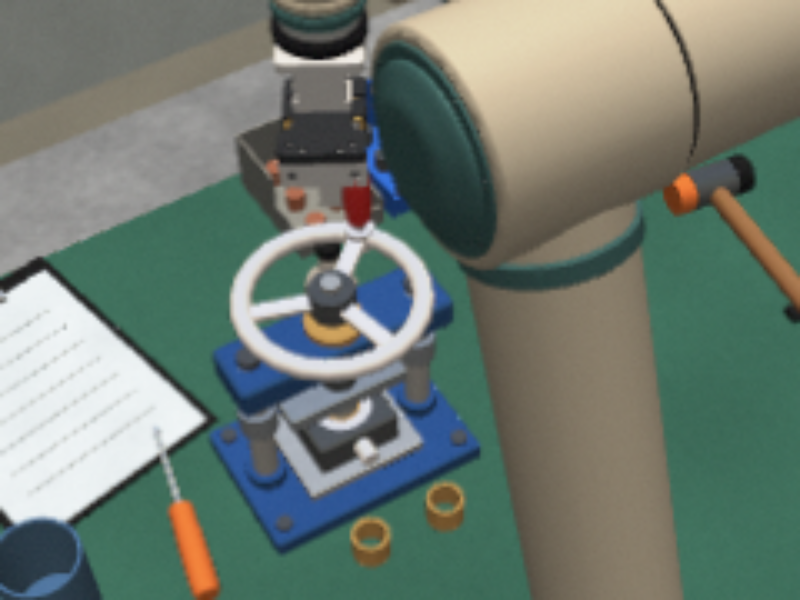

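The handle is at (357,208) in the crop, about 5.0 rad. The last part goes slower, with a check before the end.

Request:
{"op": "carry_out", "data": {
  "motion": [
    {"hand": 1,"linear": [-0.004,-0.0062,0],"dr": [0,0,0]},
    {"hand": 1,"linear": [-0.0044,-0.0056,0],"dr": [0,0,0]},
    {"hand": 1,"linear": [-0.0045,-0.0051,0],"dr": [0,0,0]},
    {"hand": 1,"linear": [-0.0052,-0.0049,0],"dr": [0,0,0]},
    {"hand": 1,"linear": [-0.0059,-0.0045,0],"dr": [0,0,0]},
    {"hand": 1,"linear": [-0.0066,-0.004,0],"dr": [0,0,0]},
    {"hand": 1,"linear": [-0.0073,-0.0034,0],"dr": [0,0,0]},
    {"hand": 1,"linear": [-0.004,-0.0013,0],"dr": [0,0,0]},
    {"hand": 1,"linear": [-0.004,-0.0013,0],"dr": [0,0,0]},
    {"hand": 1,"linear": [0,0,0],"dr": [0,0,0]}
  ]
}}

```text
clock: 11.95
position: [592.1, 35.7, 276.8]
tcp_rot: [0.197, 0.683, -0.18, 0.68]
contact_force: [3.7, 24.8, -4.7]
gripper_width: 0.5
```

```bash
python3 - <<'E'
from h import *
for c in("side",):
    im=manip.grab_frame(c)
    cv2.imwrite(f"pics/{c}10.png",cv2.resize(im[80:260,120:360,::-1],(800,600)))
s=manip.observe();print(s["position"],s["contact_force"],s["clock"])
E
```

```text
[592.66940721  34.89621078 276.87966435] [ 5.62654219 18.67725707 -5.07707793] 12.0
```

View pics/side10.png

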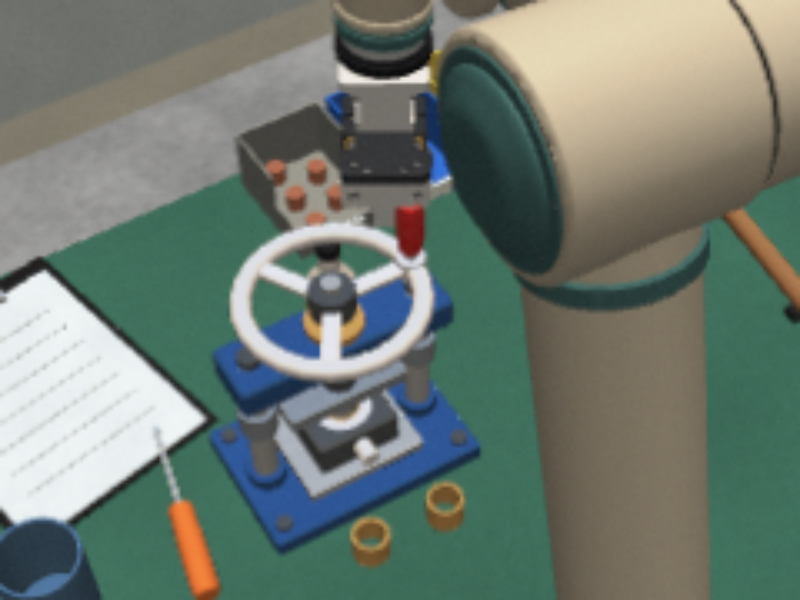

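The force went up to 25 N and the finger is held about 13 mm inside the planned path. It has slid inward round the handle, so its side face is wedging almost radially. I'll back off now and come in again from the outer side, where the flat face meets the handle.

Request:
{"op": "carry_out", "data": {
  "motion": [
    {"hand": 1,"linear": [0.001,0.005,0],"dr": [0,0,0]},
    {"hand": 1,"linear": [0.002,0.006,0],"dr": [0,0,0]},
    {"hand": 1,"linear": [0.003,0.006,0],"dr": [0,0,0]},
    {"hand": 1,"linear": [0.004,0.004,0],"dr": [0,0,0]},
    {"hand": 1,"linear": [0.006,0,0],"dr": [0,0,0]},
    {"hand": 1,"linear": [0.006,0,0],"dr": [0,0,0]},
    {"hand": 1,"linear": [0,0,0],"dr": [0,0,0]}
  ]
}}

```text
clock: 12.7
position: [614.7, 43.7, 277.2]
tcp_rot: [0.189, 0.681, -0.19, 0.681]
contact_force: [-0.5, 0.2, 0.7]
gripper_width: 0.4
```

```bash
python3 - <<'E'
from h import *
for c in("side","top"):
    im=manip.grab_frame(c)
    cv2.imwrite(f"pics/{c}11.png",cv2.resize(im[80:260,120:360,::-1],(800,600)))
    print(c,[(d["at"],d["confidence"]) for d in manip.mark_of("handle",c)])
s=manip.observe();print(s["position"],s["tcp_rot"],s["contact_force"],s["clock"])
for th in np.arange(5.3,6.3,.1):
    f=np.radians(-121)-th;x,y=570+78*np.cos(f),102+78*np.sin(f);dz=6*th/6.28
    print(round(th,2),round(x),round(y),proj("side",[x,y,275-dz]).round(1),proj("side",[x,y,241-dz]).round(1),proj("top",[x,y,275-dz]).round(1))
E
```

```text
side [([243.3, 148.5], 0.49)]
top [([250.7, 163.6], 0.52)]
[613.58004745  43.98328004 277.40588457] [ 0.18931918  0.68137563 -0.18948611  0.68116115] [-0.16216124  0.2994932   0.02284112] 12.9
5.3 603 32 [233.9 141.1] [234.2 149.4] [247.8 150.5]
5.4 596 29 [236.1 142.3] [236.4 150.6] [248.9 153. ]
5.5 589 26 [238.1 143.5] [238.4 151.8] [249.8 155.6]
5.6 581 25 [240. 145.] [240.2 153.3] [250.3 158.3]
5.7 573 24 [241.7 146.6] [241.9 154.8] [250.7 161. ]
5.8 565 24 [243.2 148.3] [243.3 156.5] [250.7 163.7]
5.9 558 25 [244.4 150.1] [244.5 158.3] [250.5 166.4]
6.0 550 27 [245.4 152. ] [245.5 160.2] [249.9 169.1]
6.1 543 29 [246.1 154. ] [246.2 162.2] [249.2 171.7]
6.2 536 32 [246.6 156. ] [246.7 164.3] [248.1 174.3]
```

View pics/side11.png

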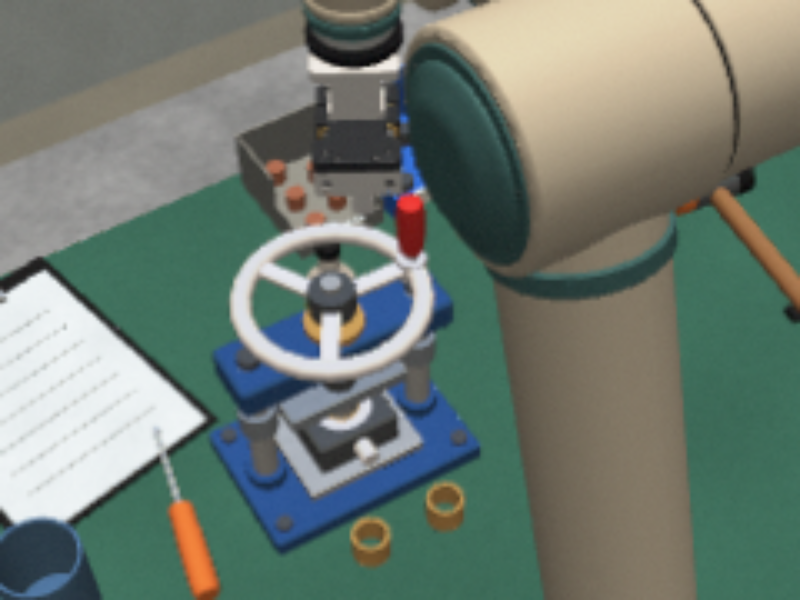

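Both views give 5.8 rad, with the handle centre near (565,24), and the finger is free. I'll go round to the outer trailing side. From there the path is the handle's circle shifted by (21.4, -12.9), ending at the first-contact point.

Request:
{"op": "carry_out", "data": {
  "motion": [
    {"hand": 1,"linear": [0,-0.009,0],"dr": [0,0,0]},
    {"hand": 1,"linear": [0,-0.009,0],"dr": [0,0,0]},
    {"hand": 1,"linear": [0,-0.009,0],"dr": [0,0,0]},
    {"hand": 1,"linear": [-0.003,-0.006,0],"dr": [0,0,0]},
    {"hand": 1,"linear": [-0.005,-0.003,0],"dr": [0,0,0]},
    {"hand": 1,"linear": [-0.005,0,0],"dr": [0,0,0]},
    {"hand": 1,"linear": [-0.003,0.001,0],"dr": [0,0,0]},
    {"hand": 1,"linear": [0,0,0],"dr": [0,0,0]}
  ]
}}

```text
clock: 13.7
position: [597.1, 9.7, 277.8]
tcp_rot: [0.189, 0.681, -0.189, 0.681]
contact_force: [0.2, 0.2, 0.5]
gripper_width: 0.4
```

Request:
{"op": "carry_out", "data": {
  "motion": [
    {"hand": 1,"linear": [-0.005,0.0005,0],"dr": [0,0,0]},
    {"hand": 1,"linear": [-0.005,0.0005,0],"dr": [0,0,0]},
    {"hand": 1,"linear": [-0.004,0.0005,0],"dr": [0,0,0]},
    {"hand": 1,"linear": [-0.004,0.0005,0],"dr": [0,0,0]},
    {"hand": 1,"linear": [-0.004,0.0008,0],"dr": [0,0,0]},
    {"hand": 1,"linear": [-0.004,0.001,0],"dr": [0,0,0]},
    {"hand": 1,"linear": [0,0,0],"dr": [0,0,0]}
  ]
}}

```text
clock: 14.4
position: [573.1, 10.5, 277.5]
tcp_rot: [0.188, 0.679, -0.191, 0.683]
contact_force: [4.3, -5.3, -1.1]
gripper_width: 0.9
```

```bash
python3 - <<'E'
from h import *
for c in("side",):
    im=manip.grab_frame(c)
    print(c,[(d["at"],d["confidence"]) for d in manip.mark_of("handle",c)])
s=manip.observe();print(s["position"],s["tcp_rot"],s["contact_force"],s["clock"])
E
```

```text
side [([248.0, 151.8], 0.54)]
[573.06478912  10.57327464 277.52539801] [ 0.18802127  0.67960898 -0.19089227  0.68289075] [ 4.12822378 -5.23341365 -2.83058576] 14.5
```

Contact is clean at 6.7 N and about 5.96 rad. Last stretch in small steps.

Request:
{"op": "carry_out", "data": {
  "motion": [
    {"hand": 1,"linear": [-0.0035,0.0012,0],"dr": [0,0,0]},
    {"hand": 1,"linear": [-0.0035,0.0012,0],"dr": [0,0,0]},
    {"hand": 1,"linear": [-0.0036,0.0016,0],"dr": [0,0,0]},
    {"hand": 1,"linear": [-0.0036,0.0016,0],"dr": [0,0,0]},
    {"hand": 1,"linear": [-0.0034,0.0019,0],"dr": [0,0,0]},
    {"hand": 1,"linear": [0,0,0],"dr": [0,0,0]}
  ]
}}

```text
clock: 15.1
position: [555.2, 17.4, 278.0]
tcp_rot: [0.188, 0.679, -0.191, 0.683]
contact_force: [3.4, -5.5, 0.5]
gripper_width: 0.7
```

```bash
python3 - <<'E'
from h import *
for c in("side",):
    im=manip.grab_frame(c)
    print(c,[(d["at"],d["confidence"]) for d in manip.mark_of("handle",c)])
s=manip.observe();print(s["position"],s["tcp_rot"],s["contact_force"],s["clock"])
E
```

```text
side [([244.5, 156.3], 0.65)]
[555.35700006  17.65577742 278.04407122] [ 0.18779396  0.6794319  -0.19118821  0.6830467 ] [ 3.28906706 -6.83431153  0.15631743] 15.2
```

Request:
{"op": "carry_out", "data": {
  "motion": [
    {"hand": 1,"linear": [-0.0025,0.0015,0],"dr": [0,0,0]},
    {"hand": 1,"linear": [-0.0025,0.0015,0],"dr": [0,0,0]},
    {"hand": 1,"linear": [0,0,0],"dr": [0,0,0]}
  ]
}}

```text
clock: 15.5
position: [550.3, 20.5, 278.1]
tcp_rot: [0.188, 0.679, -0.191, 0.683]
contact_force: [2.9, -6.5, 0.1]
gripper_width: 0.1
```

The TCP is at (550.3, 20.5), within 1 mm of first contact along the push direction. Backing straight off, then up.

Request:
{"op": "carry_out", "data": {
  "motion": [
    {"hand": 1,"linear": [0.004,-0.0025,0],"dr": [0,0,0]},
    {"hand": 1,"linear": [0.007,-0.004,0],"dr": [0,0,0]},
    {"hand": 1,"linear": [0.01,-0.006,0],"dr": [0,0,0]},
    {"hand": 1,"linear": [0.005,-0.003,0.005],"dr": [0,0,0]},
    {"hand": 1,"linear": [0,0,0.02],"dr": [0,0,0]},
    {"hand": 1,"linear": [0,0,0.03],"dr": [0,0,0]},
    {"hand": 1,"linear": [0,0,0.03],"dr": [0,0,0]},
    {"hand": 1,"linear": [0,0,0.03],"dr": [0,0,0]},
    {"hand": 1,"linear": [0,-0.02,0.02],"dr": [0,0,0]},
    {"hand": 1,"linear": [0,-0.03,0],"dr": [0,0,0]}
  ]
}}

```text
clock: 16.5
position: [576.6, -41.5, 416.4]
tcp_rot: [0.189, 0.679, -0.188, 0.684]
contact_force: [0.9, -0.5, 0.2]
gripper_width: 0.4
```

Request:
{"op": "carry_out", "data": {
  "motion": [
    {"hand": 1,"linear": [0,-0.03,0],"dr": [0,0,0]},
    {"hand": 1,"linear": [0,-0.04,0],"dr": [0,0,0]},
    {"hand": 1,"linear": [0,-0.04,0],"dr": [0,0,0]},
    {"hand": 1,"linear": [0,-0.04,0],"dr": [0,0,0]},
    {"hand": 1,"linear": [0,-0.04,0],"dr": [0,0,0]},
    {"hand": 1,"linear": [0,0,0],"dr": [0,0,0]},
    {"hand": 1,"linear": [0,0,0],"dr": [0,0,0]}
  ]
}}

```text
clock: 17.2
position: [575.3, -232.8, 412.0]
tcp_rot: [0.19, 0.681, -0.189, 0.681]
contact_force: [0.2, -0.3, -0.1]
gripper_width: 0.5
```

```bash
python3 - <<'E'
from h import *
for c in("side","top"):
    im=manip.grab_frame(c)
    cv2.imwrite(f"pics/{c}12.png",cv2.resize(im[:,:,::-1],(800,600)))
    for n in("handle","bush_a","oil_bottle","screwdriver","mallet","mug","tape_roll"):
        print(c,n,[(np.round(d["at"],1).tolist(),round(d["confidence"],2)) for d in manip.mark_of(n,c)[:2]])
    i=im.astype(int);rm=(i[...,0]>120)&(i[...,1]<60)&(i[...,2]<60)
    ys,xs=np.nonzero(rm);k=(abs(xs-245)<15)&(abs(ys-165)<25);print("red",k.sum(),xs[k].mean(),ys[k].mean())
for th in(6.0,6.1,6.2,6.28,6.4,6.5):
    f=np.radians(-121)-th;x,y=570+78*np.cos(f),102+78*np.sin(f);print(th,proj("side",[x,y,269]).round(1),proj("top",[x,y,269]).round(1))
s=manip.observe();print(s["position"],s["contact_force"],s["clock"])
E
```

```text
side handle [([245.7, 157.5], 0.62)]
side bush_a [([229.6, 244.2], 0.57), ([249.8, 234.3], 0.53)]
side oil_bottle [([223.4, 213.5], 0.22)]
side screwdriver [([174.3, 236.8], 0.79), ([229.7, 244.7], 0.2)]
side mallet [([340.1, 153.8], 0.66)]
side mug [([139.4, 262.1], 0.94)]
side tape_roll [([378.2, 211.9], 0.91)]
red 30 246.73333333333332 152.4
top handle [([245.0, 173.8], 0.53)]
top bush_a [([215.2, 211.4], 0.53), ([239.5, 209.4], 0.5)]
top oil_bottle [([243.8, 138.7], 0.52), ([359.6, 256.6], 0.18)]
top screwdriver [([375.1, 168.3], 0.62), ([177.0, 170.4], 0.54)]
top mallet [([378.6, 171.9], 0.55)]
top mug [([136.0, 177.9], 0.61)]
top tape_roll [([359.5, 257.2], 0.58)]
red 46 246.58695652173913 174.45652173913044
6.0 [245.4 152.1] [249.9 169.1]
6.1 [246.1 154. ] [249.2 171.8]
6.2 [246.6 156. ] [248.1 174.3]
6.28 [246.8 157.7] [247.1 176.2]
6.4 [246.7 160.2] [245.3 179. ]
6.5 [246.3 162.3] [243.5 181.1]
[ 575.10501584 -231.96620694  412.46993064] [-0.49385007  0.3900175   0.26833154] 18.0
```

View pics/side12.png

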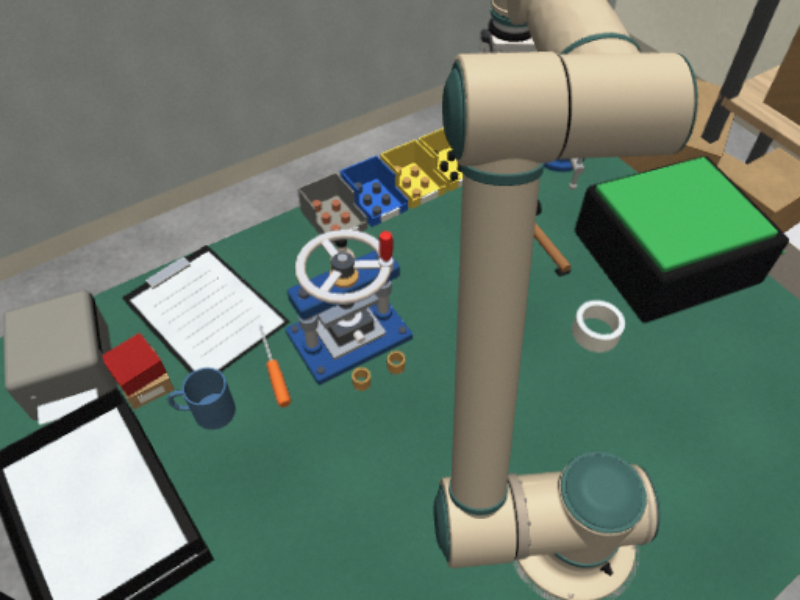

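View pics/top12.png

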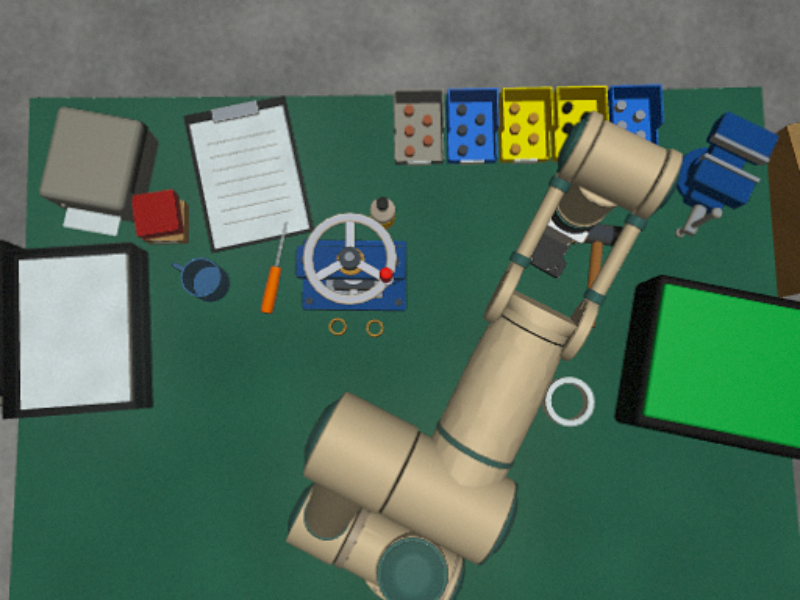

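The handle is back where it began: top (386,274) as at the start, and its red centroid is within 0.2 px in top and 0.9 px in side, the latter from the 6 mm sink. All the loose things that show are where they were, and the arm is clear. Handing in.

```bash
python3 -c "
from rig import manip
print(manip.close_job())"
```

```text
the job is handed in; nothing more can be done
None
```

I pushed the handle round clockwise through one full turn with the closed fingertips, backed off, lifted clear and handed the job in at about 18 s of the 61 s allowed. No verdict was reported.

**Last checks:**
- **Position:** the fingertips finished within 1 mm of where they first touched the handle, measured along the push direction. The handle's red patch is 0.2 px from its starting place in the top view. In the side view it is 0.9 px lower, as expected from the wheel sinking 6 mm.
- **Loose things:** they look unmoved in the pictures before and after. The arm is clear, with about 0 N on the tool.

**What went less well:**
- **Force peak:** near 5.8 rad the finger slid to the inner side of the handle, and the wrist reading rose to about 25 N; the limit on the handle is 35 N. I backed off, came in again from the outer side and finished at 7–8 N. The force is only reported at the end of each move, so I can't rule out a brief higher peak.
- **Angle estimates:** the network's handle marks alone gave about 6.2 rad (top) and 6.27 rad (side), both inside the 6.02–6.54 window.

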